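# Close a split casting mould on its dowels and hold it pressed

## Task

Take the upper half of the wooden split mould up and off its two hooks, set it face down on the lower half so that both dowels enter its holes and the halves close flush, and press the pair down until the sprung bed under them is near the bottom of its travel. Finish while still gripping the upper half and holding the pair pressed down like that; do not let go. Leave the two tapered blocks and the abrasive roll where they stand.

Things in the scene. Friction and masses are not known exactly. Their poses are not given: they have to be found in the camera images.
- upper_half: Loose upper mould half, pale wood block 130 (x) x 50 (y) x 32 mm (z), 0.18 to 0.29 kg. Origin: centre of its flat joint face, the underside; z up. Two dowel holes in that face, 12 mm wide, 18 mm deep, at x +-49 mm, y 0, with a trough 66 mm long between. Hangs level in two hooks by its end pins. Grip it across its 50 mm width, mid-length: plain upright sides. Fits the lower half either way round.
- upper_pin (a point): Middle of one of the upper half's two steel end pins (8 mm thick, sticking out 26 mm from each end along the half's x, axis 23 mm above the joint face): the point that lies in the hook, 78 mm from the half's centre; the other pin mirrors it.
- hook_stand: Fixed stand, wooden base 190 (x) x 110 mm (y -40 to +70), 18 mm thick. Origin: at bench level under the middle of the hanging half. At x +-78 mm a steel hook comes forward from an upright rod at y +45 mm (119 mm high), under the pin, and turns up in front of it. A cross bar joins the rods 45 mm up. The hanging joint face is 87 mm, the pin axes 110 mm above the bench.
- hook_lip (a point): Top of one hook's upturned lip with a red tip, 126 mm above the bench; the other hook's is like it. The upper half must rise at least 25 mm from where it hangs before it may go sideways.
- press_base: Fixed dark wooden base of the press, 190 (x) x 96 (y) x 18 mm. Origin: centre of its underside, at bench level. Over it, on four springs, sits a plywood bed, 170 x 86 mm, that carries the lower mould half and slides straight down by up to 12 mm, to a stop. It starts to move at a push of about 5 N and is at the bottom at about 15 N.
- lower_half: Lower mould half, darker wood, 130 (x) x 50 (y) x 32 mm, in one piece with the sprung bed. Origin: centre of its joint face, which looks up (z up), 76 mm above the bench with the bed up (as found), 64 mm with it fully down. Two brass dowels, 10 mm thick, stand 13 mm out of the face at x +-49 mm, y 0; their upper 7 mm taper to a 3.6 mm tip. Mould closed: both halves' origins coincide.
- block_23: Bystander: tapered hardwood block, 28 x 51 x 64 mm, standing upright on the bench. Origin: centre of its underside.
- block_24: Bystander: another such tapered hardwood block. Origin: centre of its underside.
- abrasive_roll: Bystander: dark roll of abrasive cloth, 69 mm across, 50 mm high, standing on the bench. Origin: centre of its underside.

How it is judged:
By the outcome, as a careful person would: the job done as asked, in the order asked, and still so for the second after the job is handed in, while the arm keeps its last pose, push and grip.
It also fails if it takes over 48 s, if anything falls off the work surface, if the arm or the gripper's body presses on something with over 40 N, if the wrist force passes 120 N, or if a joint passes its speed limit or range.

## Robot

A 6-joint arm with a two-finger parallel gripper is mounted at the origin on a cart in front of the work surface, level with it; the furniture and walls round the work are solid. World frame = base frame: x ahead of the robot, y to its left, z up, the work surface at z = 0. Lengths are in m, angles in rad, forces in N, time in s.
With the tool pointing down it reaches from about 0.35 to 0.875 m from the base axis. Payload 4.2 kg.
Tool frame: the origin (TCP) lies between the finger pads; the fingertips stand 14 mm ahead of it and the grasp point (between the pads) lies 5 mm behind it; x points along the fingers, y is the direction in which the jaws open and shut, and the axes are right-handed (so a half turn about x gives the same grasp; the last joint's range is limited). The gripper opens to 87 mm and grips with 3 to 60 N. Pads are 19 mm wide; open, the fingers measure 117 mm over their backs; the gripper's body (75 mm by 190 mm) begins 51 mm behind the grasp point.
Start: joints at [-0.938, 0.385, 0.008, 0, -1.194, -0.259], TCP at [0.228, -0.582, 0.237] pointing down, gripper open.
Joint ranges: [-3.14, 3.14], [-1.21, 2.06], [-1.07, 1.41], [-3.16, 2.05], [-2.99, -0.16], [-3.1, 3.1]. Speed limits (rad/s): [2.79, 2.79, 3.14, 3.14, 3.14, 3.14].

## Interface

Orientations are given as a unit quaternion [x, y, z, w].
In Python, from bench import ctrl, snapshot gives the robot as it stands.
- The arm moves only by the tool apply_moves, never from a script. Its argument "motion" is a list of rows, each an object of numbers: "claw": the opening, from 0 (shut) to 1 (fully open); "tx", "ty", "tz": the shift along the tool's x, y, z in m; "spin": the turn about the tool's x in degrees. In form: [{"claw": .., "tx": .., "ty": .., "tz": .., "spin": ..}, ...]. A call has 1 to 5 rows; each row is the pose to reach, as a shift and turn from the pose commanded when the call began, along the tool's axes at that moment; what a row does not reach only later rows make up. A row lasts 1/8 s, in which the tool goes at most 62.5 mm and 10.7 degrees, less where a joint would pass 70% of its speed; a pose out of reach is approached as far as the arm can. A call with a gripper value outside its range is refused whole. The fingers move at their own pace and stop on an object; "grip_force" is the grip in N (left out, the last holds). Time passes only in rows, so rows that repeat a pose let the fingers close. It gives the time, the measured TCP pose, the force and the opening at its end, in the units of the state.
- ctrl.sense(): the state, without advancing time (a new reading comes with each control period).
- snapshot(name): name is "scene" or "top"; returns a dict with "img" (420x560x3 uint8, red, green, blue), "fx", "fy", "cx", "cy" (pixels), "cam_to_world" (4x4, takes a point from camera to world coordinates). Camera axes: x right, y up, looking along -z (the intrinsics and any distortion apply to the point x, -y, -z); pixel columns grow to the right and rows downward; lengths in m; the calibration is good to about 2 mm. A picture is of the moment at which its call begins. There is no depth.
- ctrl.hand_in(): hands the job in, once; it reports no verdict.
The state is a dict: "t": time; "joint_positions": joint angles; "dq": joint speeds; "effort": joint torques, N m; "tool_pos": TCP position; "tool_rot": TCP orientation; "contact_force": force on the tool from outside, world axes, zero at the start; "wrist_torque": the same for the moment, N m; "grip_width": opening from 0.0 (shut) to 1.0 (fully open).
Only numpy, scipy, OpenCV 4.12 (cv2) and the standard library are available. Lean on these libraries where they do the work, as an engineer would, in place of code of your own. Each camera call takes 0.05 s, during which the arm holds its last target.

## Working session

There is one attempt and no reset: what is moved stays moved. The work goes in short steps, Python scripts to look and compute and a tool call to move; the robot and the scene stay as the last step left them, time stands still between calls to the robot, and variables do not carry over. Pictures are saved under pics/ and viewed, and the job is handed in when it is done.

Besides the shell and the picture viewer there is one more tool, called after "Request:" in YAML: its name, and indented under it one key for each argument. apply_moves: Moves the arm, as the interface text tells. Its arguments: {"type":"object","properties":{"motion":{"type":"array","items":{"type":"object","properties":{"claw":{"type":"number"},"tx":{"type":"number"},"ty":{"type":"number"},"tz":{"type":"number"},"spin":{"type":"number"}}}},"grip_force":{"type":"number"}},"required":["motion"]}

```bash
ls; mkdir -p pics
python3 - <<'E'
from bench import ctrl, snapshot
import cv2,json,numpy as np
s=ctrl.sense();print(s)
for n in("scene","top"):
    d=snapshot(n);cv2.imwrite(f"pics/{n}0.png",d["img"][:,:,::-1])
    print(n,{k:(np.round(v,4).tolist() if k!="img" else 0) for k,v in d.items()})
E
```

```text
pics
{'t': 0.0, 'joint_positions': array([-9.38386331e-01,  3.85583864e-01,  6.59961183e-03, -5.23524813e-04,
       -1.19399968e+00, -2.58615267e-01]), 'dq': array([-1.52847162e-03, -6.60373790e-05,  1.42138401e-04, -3.34454053e-05,
       -5.10171983e-04,  4.73442906e-06]), 'effort': array([-2.20521870e-04, -3.90658951e+01,  1.87405980e+01,  4.21997845e+00,
        1.09499742e-02, -1.96539299e-04]), 'tool_pos': array([ 0.22803561, -0.58128562,  0.23542919]), 'tool_rot': array([-0.13054909,  0.69498314,  0.13209324,  0.69462705]), 'contact_force': array([1.59744302, 0.12115744, 0.04299775]), 'wrist_torque': array([0.00282524, 0.01820997, 0.00513249]), 'grip_width': 0.9991901926124597}
scene {'img': 0, 'fx': 381.6935, 'fy': 381.6935, 'cx': 280.0328, 'cy': 209.0319, 'cam_to_world': [[-0.7688, 0.3726, -0.5198, 0.1782], [-0.6395, -0.4498, 0.6235, 0.5085], [-0.0015, 0.8117, 0.584, 0.6085], [0.0, 0.0, 0.0, 1.0]]}
top {'img': 0, 'fx': 389.5222, 'fy': 389.5222, 'cx': 282.5158, 'cy': 213.6856, 'cam_to_world': [[0.2926, 0.9347, -0.2017, 0.4725], [-0.9562, 0.2849, -0.0666, -0.0659], [-0.0048, 0.2123, 0.9772, 0.946], [0.0, 0.0, 0.0, 1.0]]}
```

View pics/scene0.png

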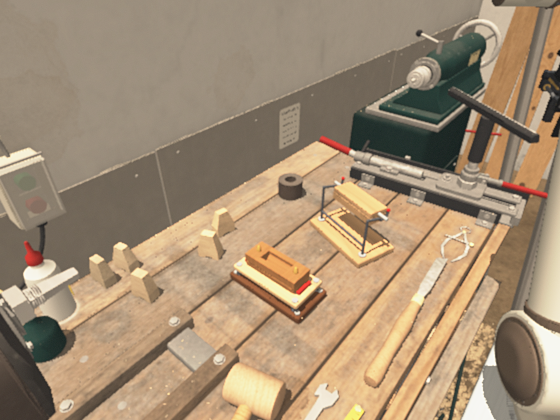

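View pics/top0.png

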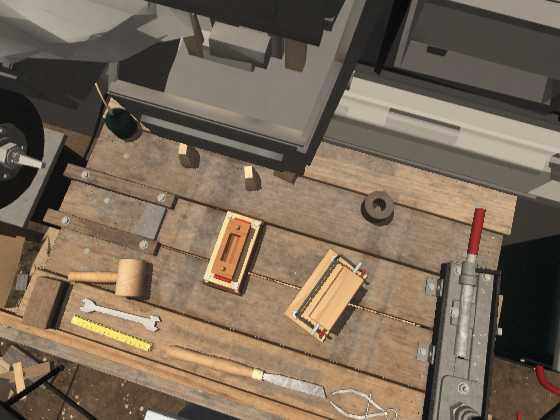

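The scene view has the hook stand near (352,225) and the press near (280,275). In the top view they are near (328,292) and (235,253). I'll enlarge both.

Run:
```python
import cv2
def crop(n,x0,y0,x1,y1,k,o):
    im=cv2.imread(f"pics/{n}0.png")[y0:y1,x0:x1]
    cv2.imwrite(f"pics/{o}.png",cv2.resize(im,None,fx=k,fy=k,interpolation=cv2.INTER_CUBIC))
crop("scene",305,165,405,270,5.5,"s_hook") 
crop("scene",225,235,335,325,6,"s_press")
crop("top",275,240,375,345,5.5,"t_hook")
crop("top",195,205,275,300,6,"t_press")
```

```text
(no output)
```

View pics/s_hook.png

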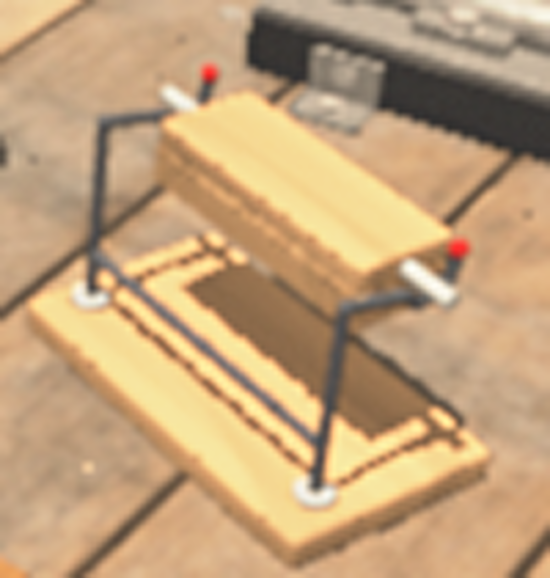

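View pics/s_press.png

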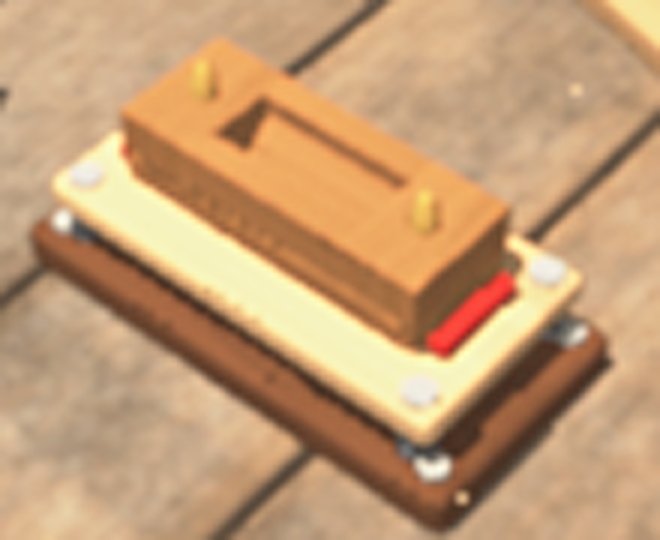

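View pics/t_hook.png

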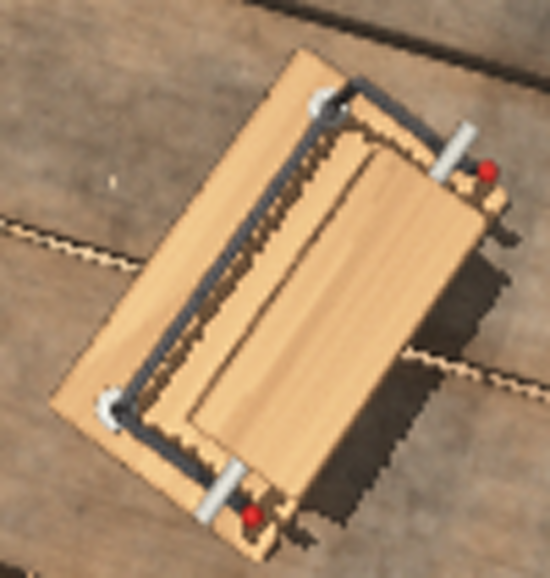

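View pics/t_press.png

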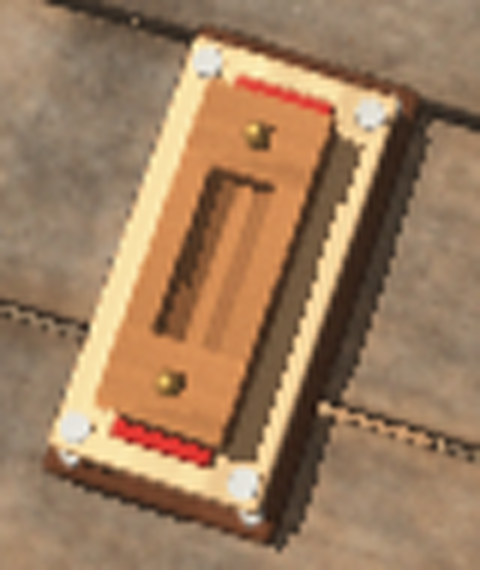

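```bash
cat > h.py <<'E'
import numpy as np
from bench import ctrl, snapshot
from scipy.optimize import least_squares
from scipy.spatial.transform import Rotation as R
def full(p,x0,y0,k): return ((np.array(p,float)+.5)/k-.5)+[x0,y0]
def proj(P,d):
    M=np.linalg.inv(np.array(d["cam_to_world"]));c=np.atleast_2d(P)@M[:3,:3].T+M[:3,3]
    return np.c_[d["cx"]-d["fx"]*c[:,0]/c[:,2], d["cy"]+d["fy"]*c[:,1]/c[:,2]]
def tri(pa,da,pb,db):
    f=lambda X:np.r_[proj(X,da)[0]-pa,proj(X,db)[0]-pb]
    r=least_squares(f,[.55,-.1,.1]);return r.x,np.abs(r.fun).max()
def fitpose(model,pa,da,pb,db,fixz=None,g=(.55,-.1,.1,0)):
    def f(q):
        P=model@R.from_euler('z',q[3]).as_matrix().T+q[:3]
        return np.r_[(proj(P,da)-pa).ravel(),(proj(P,db)-pb).ravel()]
    r=least_squares(f,g);return r.x,r.fun.reshape(-1,2)
E
cat > m1.py <<'E'
from h import *
S=snapshot("scene");T=snapshot("top")
sh=lambda p:full(p,305,165,5.5); sp=lambda p:full(p,225,235,6)
th=lambda p:full(p,275,240,5.5); tp=lambda p:full(p,195,205,6)
us=sh([(162,124),(245,92),(362,276),(452,240),(210,73),(459,248)])
ut=th([(380,150),(487,213),(190,416),(297,495),(487,171),(252,516)])
ls=sp([(122,115),(220,40),(415,292),(510,210),(203,65),(425,195)])
lt=tp([(207,83),(333,112),(97,403),(222,447),(257,133),(169,382)])
for n,a,b in(("up",us,ut),("low",ls,lt)):
    X=[]
    for p,q in zip(a,b):
        x,e=tri(p,S,q,T);X.append(x);print(n,np.round(x,4),round(e,2))
    X=np.array(X)
    m=X[:4].mean(0);v=X[0]+X[1]-X[2]-X[3];print(" mean",m.round(4),"yaw",np.degrees(np.arctan2(v[1],v[0])),"len",np.linalg.norm(v)/2,"w",np.linalg.norm(X[0]-X[1]),np.linalg.norm(X[2]-X[3]))
    v=X[4]-X[5];print(" tips mean",X[4:].mean(0).round(4),"yaw",np.degrees(np.arctan2(v[1],v[0])),"len",np.linalg.norm(v))
mu=np.array([(.065,.025,.032),(.065,-.025,.032),(-.065,.025,.032),(-.065,-.025,.032)])
ml=np.array([(.065,.025,0),(.065,-.025,0),(-.065,.025,0),(-.065,-.025,0),(.049,0,.013),(-.049,0,.013)])
for n,m,a,b in(("up",mu,us[:4],ut[:4]),("low",ml,ls,lt)):
    q,r=fitpose(m,a,S,b,T);print(n,q[:3].round(4),np.degrees(q[3]));print(r.round(1).tolist())
E
python3 m1.py
```

```text
up [ 0.5716 -0.1663  0.1183] 0.32
up [ 0.5595 -0.2121  0.1179] 0.3
up [ 0.4536 -0.1252  0.1158] 0.65
up [ 0.4381 -0.1712  0.115 ] 0.59
up [ 0.5745 -0.2068  0.1243] 0.07
up [ 0.4274 -0.1557  0.1243] 0.0
 mean [ 0.5057 -0.1687  0.1167] yaw -18.921745452673743 len 0.1265951974799277 w 0.04736177775489073 0.0485996085437571
 tips mean [ 0.501  -0.1813  0.1243] yaw -19.15631336865506 len 0.15569644360432397
low [0.6063 0.107  0.0763] 0.24
low [0.6083 0.0568 0.0762] 0.44
low [0.4797 0.107  0.0756] 0.04
low [0.4783 0.058  0.0748] 0.12
low [0.592  0.0807 0.0891] 0.35
low [0.4949 0.082  0.0892] 0.24
 mean [0.5431 0.0822 0.0757] yaw -0.25791568927167374 len 0.12836311867051184 w 0.050251534069907726 0.04904118113365237
 tips mean [0.5435 0.0814 0.0892] yaw -0.7940273891505623 len 0.09709518048845973
up [ 0.506  -0.169   0.0841] -19.157605674551178
[[-1.1, 0.2], [0.1, 0.3], [-0.6, 0.2], [0.2, -0.2], [0.4, -2.0], [0.7, 0.7], [-0.5, 0.8], [-0.0, 1.4]]
low [0.5434 0.0819 0.0757] -0.4728107046121719
[[-0.3, -0.4], [-0.2, -0.0], [0.3, 0.4], [0.3, -0.5], [-0.1, 0.3], [0.3, 0.4], [0.6, -1.0], [0.3, 0.6], [-0.3, 0.4], [0.2, -0.0], [-0.4, -0.6], [-0.2, -0.0]]
```

Run:
```python
from h import *
S=snapshot("scene");T=snapshot("top")
def ray(p,d,z):
    M=np.array(d["cam_to_world"]);v=M[:3,:3]@[(p[0]-d["cx"])/d["fx"],-(p[1]-d["cy"])/d["fy"],-1]
    return (M[:3,3]+v*(z-M[2,3])/v[2]).round(3)[:2]
for p in [(452,92),(535,138),(470,185),(323,140),(545,197),(525,215)]:
    print("scene",p,[ray(p,S,z) for z in(.0,.1,.2,.3)])
for p in [(480,210),(442,262),(430,400),(497,300),(460,390),(470,260)]:
    print("top",p,[ray(p,T,z) for z in(.0,.1,.2)])
s=ctrl.sense()
r=R.from_quat(s["tool_rot"]).as_matrix();print(r.round(3)); print(proj(s["tool_pos"],S),proj(s["tool_pos"],T))
```

```text
scene (452, 92) [array([ 0.699, -1.393]), array([ 0.614, -1.081]), array([ 0.528, -0.768]), array([ 0.442, -0.456])]
scene (535, 138) [array([ 0.284, -1.082]), array([ 0.267, -0.821]), array([ 0.249, -0.559]), array([ 0.232, -0.298])]
scene (470, 185) [array([ 0.361, -0.598]), array([ 0.331, -0.416]), array([ 0.301, -0.234]), array([ 0.271, -0.052])]
scene (323, 140) [array([ 0.875, -0.572]), array([ 0.76 , -0.395]), array([ 0.646, -0.217]), array([ 0.531, -0.039])]
scene (545, 197) [array([ 0.176, -0.668]), array([ 0.176, -0.475]), array([ 0.177, -0.281]), array([ 0.177, -0.088])]
scene (525, 215) [array([ 0.199, -0.537]), array([ 0.196, -0.365]), array([ 0.192, -0.193]), array([ 0.189, -0.022])]
top (480, 210) [array([ 0.82 , -0.468]), array([ 0.783, -0.425]), array([ 0.746, -0.383])]
top (442, 262) [array([ 0.666, -0.405]), array([ 0.645, -0.369]), array([ 0.625, -0.333])]
top (430, 400) [array([ 0.355, -0.444]), array([ 0.367, -0.404]), array([ 0.379, -0.364])]
top (497, 300) [array([ 0.616, -0.548]), array([ 0.601, -0.497]), array([ 0.586, -0.446])]
top (460, 390) [array([ 0.395, -0.504]), array([ 0.403, -0.458]), array([ 0.411, -0.411])]
top (470, 260) [array([ 0.69 , -0.468]), array([ 0.667, -0.426]), array([ 0.644, -0.383])]
[[-0.    -0.365  0.931]
 [ 0.001  0.931  0.365]
 [-1.     0.001 -0.   ]]
[[552.62535763 123.55535373]] [[553.9451318  549.56839182]]
```

Run:
```python
import cv2
im=cv2.imread("pics/scene0.png")[0:260,300:560]
cv2.imwrite("pics/vice_s.png",cv2.resize(im,None,fx=2.3,fy=2.3,interpolation=cv2.INTER_CUBIC))
im=cv2.imread("pics/top0.png")[190:420,360:560]
cv2.imwrite("pics/vice_t.png",cv2.resize(im,None,fx=2.5,fy=2.5,interpolation=cv2.INTER_CUBIC))
```

```text
(no output)
```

View pics/vice_s.png

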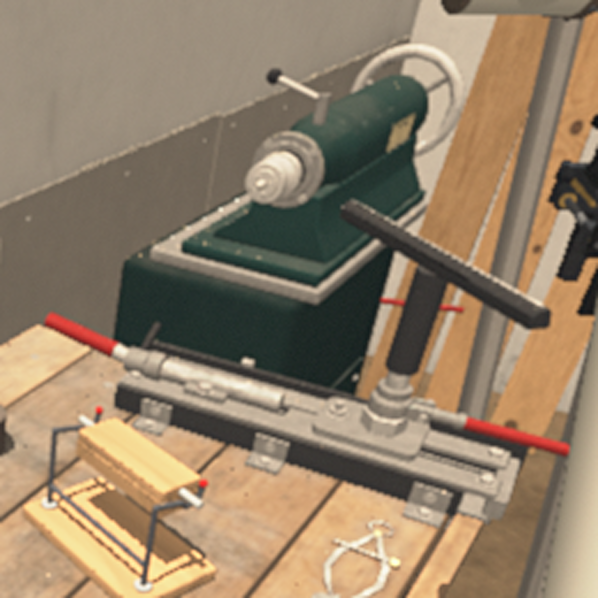

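View pics/vice_t.png

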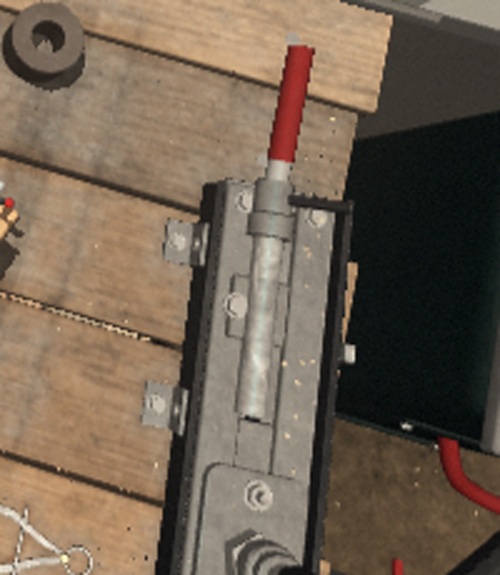

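Request:
apply_moves:
  motion:
    - {"claw":1,"tx":-0.04,"ty":0,"tz":0,"spin":0}
    - {"claw":1,"tx":-0.09,"ty":0,"tz":0,"spin":0}
    - {"claw":1,"tx":-0.14,"ty":0,"tz":0,"spin":0}
    - {"claw":1,"tx":-0.18,"ty":0,"tz":0,"spin":0}
    - {"claw":1,"tx":-0.2,"ty":0,"tz":0,"spin":0}
  grip_force: 30

```text
t: 0.92
tool_pos: [0.2282, -0.582, 0.4396]
tool_rot: [-0.133, 0.694, 0.13, 0.695]
contact_force: [-0.3, -0.0, -0.6]
grip_width: 0.995
```

Run:
```python
from h import *
S=snapshot("scene");T=snapshot("top")
import cv2
cv2.imwrite("pics/s1.png",S["img"][:,:,::-1])
for z in(0,.1,.2,.25,.3): print(z,proj([.35,-.5,z],S).round(0),proj([.24,-.43,z],T).round(0),proj([.485,-.61,z],T).round(0))
```

```text
0 [[463. 201.]] [[412. 452.]] [[514. 364.]]
0.1 [[473. 170.]] [[429. 472.]] [[542. 372.]]
0.2 [[485. 135.]] [[450. 498.]] [[578. 383.]]
0.25 [[491. 116.]] [[464. 514.]] [[600. 389.]]
0.3 [[498.  95.]] [[479. 532.]] [[626. 397.]]
```

View pics/s1.png

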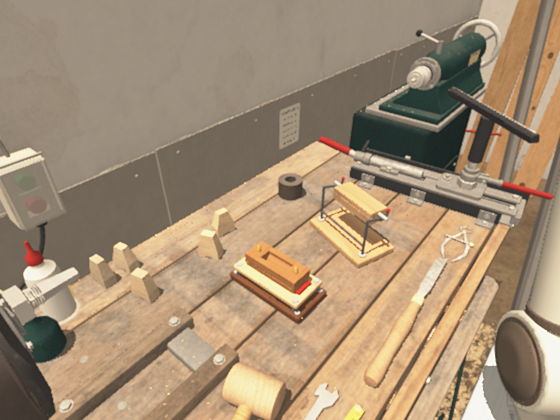

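Request:
apply_moves:
  motion:
    - {"claw":1,"tx":0,"ty":0.02,"tz":0.03,"spin":0}
    - {"claw":1,"tx":0,"ty":0.05,"tz":0.07,"spin":0}
    - {"claw":1,"tx":0,"ty":0.08,"tz":0.115,"spin":0}
    - {"claw":1,"tx":0,"ty":0.11,"tz":0.16,"spin":0}
    - {"claw":1,"tx":0,"ty":0.14,"tz":0.205,"spin":0}

```text
t: 1.65
tool_pos: [0.3684, -0.3748, 0.435]
tool_rot: [-0.131, 0.695, 0.132, 0.694]
contact_force: [1.2, 1.1, 0.0]
grip_width: 0.996
```

Request:
apply_moves:
  motion:
    - {"claw":1,"tx":0,"ty":0.03,"tz":0.045,"spin":8}
    - {"claw":1,"tx":0,"ty":0.06,"tz":0.09,"spin":16}
    - {"claw":1,"tx":0,"ty":0.09,"tz":0.135,"spin":24}
    - {"claw":1,"tx":0,"ty":0.12,"tz":0.18,"spin":32}
    - {"claw":1,"tx":0,"ty":0.143,"tz":0.204,"spin":40.4}

```text
t: 2.28
tool_pos: [0.5065, -0.1667, 0.4343]
tool_rot: [0.118, 0.698, -0.118, 0.696]
contact_force: [0.6, -0.7, -0.7]
grip_width: 0.999
```

```bash
cat >> h.py <<'E'
def goto(x,y,z,yaw,ax='y'):
    "print shift in tool axes to bring the TCP there; yaw = half's yaw deg"
    s=ctrl.sense();r=R.from_quat(s["tool_rot"]).as_matrix()
    d=r.T@(np.array([x,y,z])-s["tool_pos"])
    jy=np.degrees(np.arctan2(r[1,1],r[0,1]))
    dy=(yaw+90-jy+90)%180-90
    print("t",s["t"],"pos",s["tool_pos"].round(4),"shift",d.round(4),"spin",round(-dy,2),"q",s["joint_positions"].round(2),"down",r[:,0].round(4),"F",s["contact_force"].round(2),"M",s["wrist_torque"].round(2),"w",round(s["grip_width"]*87,1))
E
python3 - <<'E'
from h import *
goto(.5055,-.169,.16,-19.05)
E
```

```text
t 2.275 pos [ 0.5065 -0.1667  0.4343] shift [ 0.2743 -0.0024  0.0007] spin -0.11 q [-0.01  0.16  0.18 -0.   -1.59 -1.89] down [-3.3e-03  9.0e-04 -1.0e+00] F [ 0.64 -0.72 -0.72] M [-0.06 -0.03 -0.06] w 86.9
```

Request:
apply_moves:
  motion:
    - {"claw":1,"tx":0.06,"ty":-0.002,"tz":0.0,"spin":0}
    - {"claw":1,"tx":0.12,"ty":-0.002,"tz":0.0,"spin":0}
    - {"claw":1,"tx":0.18,"ty":-0.002,"tz":0.0,"spin":0}
    - {"claw":1,"tx":0.24,"ty":-0.002,"tz":0.0,"spin":0}
    - {"claw":1,"tx":0.275,"ty":-0.002,"tz":0.0,"spin":0}

```text
t: 2.9
tool_pos: [0.502, -0.1705, 0.1571]
tool_rot: [0.117, 0.7, -0.117, 0.695]
contact_force: [1.4, 0.1, 0.9]
grip_width: 0.997
```

Run:
```python
from h import *
import cv2
S=snapshot("scene");T=snapshot("top")
cv2.imwrite("pics/s2.png",cv2.resize(S["img"][160:280,295:415,::-1],None,fx=5,fy=5,interpolation=cv2.INTER_CUBIC))
cv2.imwrite("pics/t2.png",cv2.resize(T["img"][230:350,265:385,::-1],None,fx=5,fy=5,interpolation=cv2.INTER_CUBIC))
goto(.5055,-.169,.1035,-19.05)
```

```text
t 3.0 pos [ 0.5009 -0.1704  0.1563] shift [0.0527 0.003  0.0045] spin 0.01 q [-0.02  0.3  -0.33 -0.   -0.95 -1.88] down [-0.0119  0.0017 -0.9999] F [ 0.3  -1.08 -0.04] M [-0.06  0.06  0.05] w 86.8
```

View pics/s2.png

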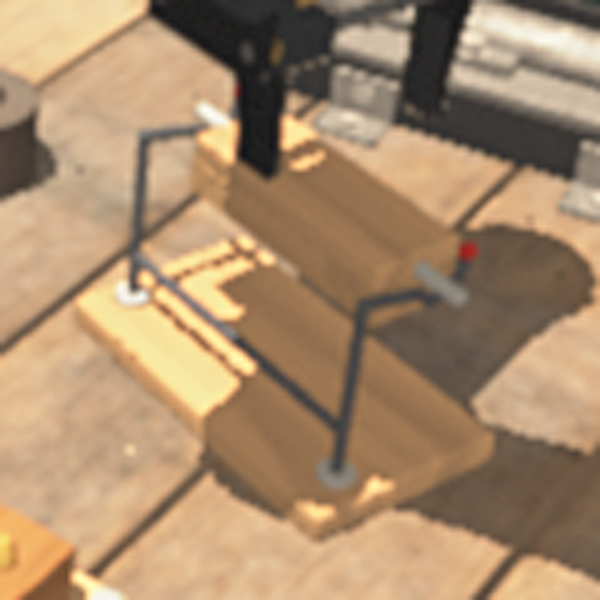

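View pics/t2.png

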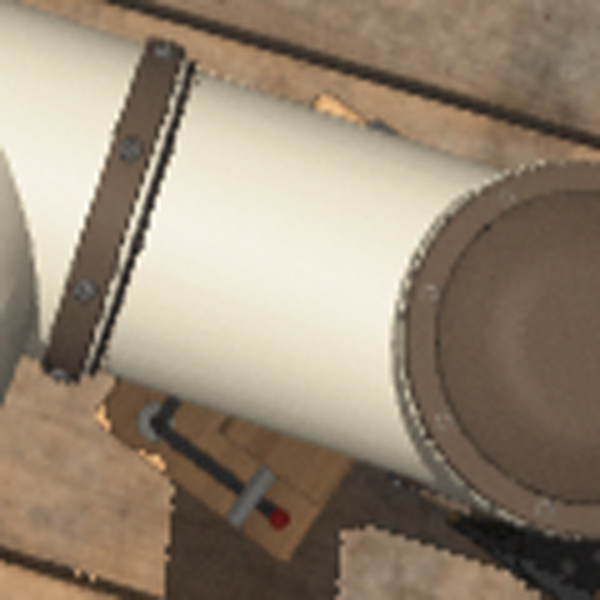

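Request:
apply_moves:
  motion:
    - {"claw":1,"tx":0.0,"ty":0.002,"tz":0.004,"spin":0}
    - {"claw":1,"tx":0.0,"ty":0.002,"tz":0.004,"spin":0}

```text
t: 3.25
tool_pos: [0.5111, -0.1704, 0.1635]
tool_rot: [0.117, 0.696, -0.116, 0.699]
contact_force: [0.4, 0.6, -0.6]
grip_width: 1.0
```

Run:
```python
from h import *
for i in range(3): goto(.5055,-.169,.1035,-19.05)
S=snapshot("scene")
goto(.5055,-.169,.1035,-19.05)
s=ctrl.sense();r=R.from_quat(s["tool_rot"]).as_matrix();p=s["tool_pos"]
for sg in(1,-1):
  for w in (.0435,.0585):
   for a in(-.0095,.0095):
    q=proj(p+r[:,0]*.014+sg*w*r[:,1]+a*r[:,2],S)[0]; print(sg,w,a,((q-[295,160])*5).round(0))
```

```text
t 3.25 pos [ 0.5111 -0.1704  0.1635] shift [ 0.06   -0.0005 -0.006 ] spin 0.09 q [-0.02  0.3  -0.31  0.   -0.95 -1.88] down [ 4.2e-03 -5.0e-04 -1.0e+00] F [ 0.36  0.58 -0.56] M [-0.03  0.05 -0.04] w 87.0
t 3.25 pos [ 0.5111 -0.1704  0.1635] shift [ 0.06   -0.0005 -0.006 ] spin 0.09 q [-0.02  0.3  -0.31  0.   -0.95 -1.88] down [ 4.2e-03 -5.0e-04 -1.0e+00] F [ 0.36  0.58 -0.56] M [-0.03  0.05 -0.04] w 87.0
t 3.25 pos [ 0.5111 -0.1704  0.1635] shift [ 0.06   -0.0005 -0.006 ] spin 0.09 q [-0.02  0.3  -0.31  0.   -0.95 -1.88] down [ 4.2e-03 -5.0e-04 -1.0e+00] F [ 0.36  0.58 -0.56] M [-0.03  0.05 -0.04] w 87.0
t 3.3 pos [ 0.5107 -0.1704  0.1633] shift [ 0.0598 -0.0005 -0.0056] spin 0.08 q [-0.02  0.3  -0.31  0.   -0.95 -1.88] down [ 3.7e-03 -3.0e-04 -1.0e+00] F [ 0.1  -0.53 -0.68] M [-0.04 -0.05  0.01] w 86.6
1 0.0435 -0.0095 [259. 157.]
1 0.0435 0.0095 [232. 138.]
1 0.0585 -0.0095 [232. 167.]
1 0.0585 0.0095 [205. 147.]
-1 0.0435 -0.0095 [407. 104.]
-1 0.0435 0.0095 [379.  85.]
-1 0.0585 -0.0095 [431.  95.]
-1 0.0585 0.0095 [403.  77.]
```

Request:
apply_moves:
  motion:
    - {"claw":1,"tx":0.015,"ty":0,"tz":-0.004,"spin":0}
    - {"claw":1,"tx":0.03,"ty":0,"tz":-0.004,"spin":0}
    - {"claw":1,"tx":0.045,"ty":0,"tz":-0.004,"spin":0}
    - {"claw":1,"tx":0.055,"ty":0,"tz":-0.004,"spin":0}
    - {"claw":1,"tx":0.0585,"ty":0,"tz":-0.004,"spin":0}

```text
t: 3.92
tool_pos: [0.5054, -0.169, 0.1022]
tool_rot: [0.117, 0.698, -0.117, 0.697]
contact_force: [0.1, 0.4, 0.7]
grip_width: 1.002
```

Request:
apply_moves:
  motion:
    - {"claw":1,"tx":0,"ty":0,"tz":0,"spin":0}
    - {"claw":1,"tx":0,"ty":0,"tz":0,"spin":0}
    - {"claw":1,"tx":0,"ty":0,"tz":0,"spin":0}

```text
t: 4.3
tool_pos: [0.506, -0.169, 0.1035]
tool_rot: [0.117, 0.697, -0.117, 0.698]
contact_force: [-0.1, 0.2, -0.3]
grip_width: 0.997
```

Run:
```python
from h import *
import cv2
goto(.5055,-.169,.1035,-19.05)
S=snapshot("scene")
cv2.imwrite("pics/s3.png",cv2.resize(S["img"][160:280,295:415,::-1],None,fx=5,fy=5,interpolation=cv2.INTER_CUBIC))
```

```text
t 4.3 pos [ 0.506  -0.169   0.1035] shift [-0.     -0.0001 -0.0004] spin 0.07 q [-0.02  0.37 -0.39  0.   -0.81 -1.88] down [ 1.e-03 -1.e-04 -1.e+00] F [-0.06  0.23 -0.25] M [-0.07 -0.07  0.01] w 86.7
```

View pics/s3.png

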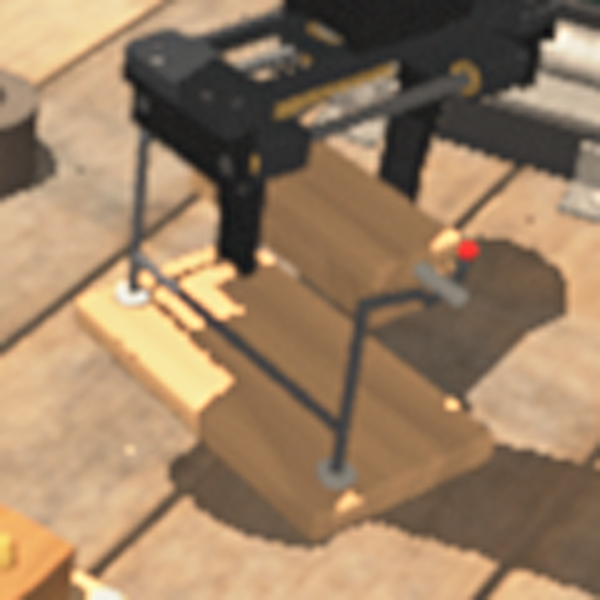

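Request:
apply_moves:
  motion:
    - {"claw":0.6,"tx":0,"ty":0,"tz":0,"spin":0}
    - {"claw":0.6,"tx":0,"ty":0,"tz":0,"spin":0}
    - {"claw":0.6,"tx":0,"ty":0,"tz":0,"spin":0}
    - {"claw":0.6,"tx":0,"ty":0,"tz":0,"spin":0}
  grip_force: 35

```text
t: 4.85
tool_pos: [0.5057, -0.169, 0.103]
tool_rot: [0.117, 0.697, -0.117, 0.697]
contact_force: [0.7, 0.3, -0.3]
grip_width: 0.65
```

Request:
apply_moves:
  motion:
    - {"claw":0.5,"tx":0,"ty":0,"tz":0,"spin":0}
    - {"claw":0.4,"tx":0,"ty":0,"tz":0,"spin":0}
    - {"claw":0.2,"tx":0,"ty":0,"tz":0,"spin":0}
    - {"claw":0,"tx":0,"ty":0,"tz":0,"spin":0}

```text
t: 5.35
tool_pos: [0.5056, -0.169, 0.103]
tool_rot: [0.117, 0.697, -0.117, 0.697]
contact_force: [-1.1, -0.3, -0.6]
grip_width: 0.573
```

Run:
```python
from h import *
goto(.5055,-.169,.1035,-19.05)
```

```text
t 5.35 pos [ 0.5056 -0.169   0.103 ] shift [-0.0005 -0.     -0.0001] spin 0.07 q [-0.02  0.37 -0.39  0.   -0.81 -1.88] down [-0. -0. -1.] F [-1.14 -0.34 -0.58] M [-0.1  -0.05  0.02] w 49.8
```

Gripped at 49.8 mm, with no side force. Next I lift straight up 50 mm.

Request:
apply_moves:
  motion:
    - {"claw":0,"tx":-0.005,"ty":0,"tz":0,"spin":0}
    - {"claw":0,"tx":-0.015,"ty":0,"tz":0,"spin":0}
    - {"claw":0,"tx":-0.03,"ty":0,"tz":0,"spin":0}
    - {"claw":0,"tx":-0.045,"ty":0,"tz":0,"spin":0}
    - {"claw":0,"tx":-0.06,"ty":0,"tz":0,"spin":0}

```text
t: 5.98
tool_pos: [0.5058, -0.169, 0.1645]
tool_rot: [0.117, 0.697, -0.117, 0.698]
contact_force: [0.6, 0.1, -2.7]
grip_width: 0.573
```

Request:
apply_moves:
  motion:
    - {"claw":0,"tx":-0.01,"ty":0,"tz":0,"spin":0}
    - {"claw":0,"tx":-0.02,"ty":0,"tz":0,"spin":0}
    - {"claw":0,"tx":-0.025,"ty":0,"tz":0,"spin":0}
    - {"claw":0,"tx":-0.025,"ty":0,"tz":0,"spin":0}

```text
t: 6.48
tool_pos: [0.5057, -0.169, 0.1882]
tool_rot: [0.117, 0.697, -0.117, 0.698]
contact_force: [0.3, 0.1, -3.3]
grip_width: 0.57
```

Run:
```python
from h import *
import cv2
goto(.5434,.0818,.18,-0.5)
S=snapshot("scene")
cv2.imwrite("pics/s4.png",cv2.resize(S["img"][110:280,245:415,::-1],None,fx=3.5,fy=3.5,interpolation=cv2.INTER_CUBIC))
```

```text
t 6.475 pos [ 0.5057 -0.169   0.1882] shift [ 0.0082  0.2494 -0.046 ] spin -18.49 q [-0.02  0.27 -0.29 -0.   -1.01 -1.88] down [ 3.e-04  1.e-04 -1.e+00] F [ 0.33  0.09 -3.27] M [-0.05  0.01 -0.04] w 49.6
```

View pics/s4.png

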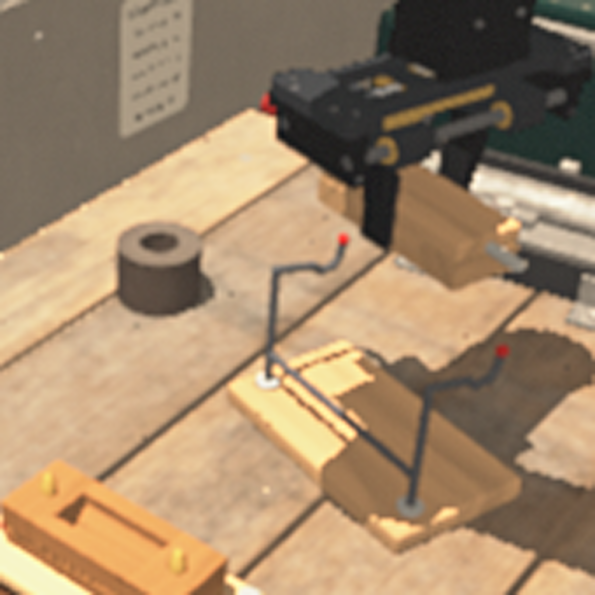

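Request:
apply_moves:
  motion:
    - {"claw":0,"tx":0,"ty":0.03,"tz":-0.006,"spin":0}
    - {"claw":0,"tx":0,"ty":0.08,"tz":-0.015,"spin":-4}
    - {"claw":0,"tx":0,"ty":0.13,"tz":-0.024,"spin":-9}
    - {"claw":0,"tx":0,"ty":0.18,"tz":-0.033,"spin":-14}
    - {"claw":0,"tx":0,"ty":0.22,"tz":-0.041,"spin":-18.5}

```text
t: 7.15
tool_pos: [0.5383, 0.0542, 0.1875]
tool_rot: [0.002, 0.707, -0.002, 0.707]
contact_force: [0.8, -0.4, -1.9]
grip_width: 0.573
```

Run:
```python
from h import *
goto(.5434,.0818,.18,-0.5)
```

```text
t 7.15 pos [0.5383 0.0542 0.1875] shift [0.0074 0.0276 0.005 ] spin 0.21 q [ 0.4   0.29 -0.27 -0.   -1.02 -1.98] down [-1.e-03 -3.e-04 -1.e+00] F [ 0.83 -0.36 -1.87] M [-0.08 -0.1   0.02] w 49.9
```

Request:
apply_moves:
  motion:
    - {"claw":0,"tx":0.02,"ty":0.014,"tz":0.002,"spin":0}
    - {"claw":0,"tx":0.04,"ty":0.0275,"tz":0.0045,"spin":0}
    - {"claw":0,"tx":0.05,"ty":0.0275,"tz":0.0045,"spin":0}
    - {"claw":0,"tx":0.05,"ty":0.0275,"tz":0.0045,"spin":0}
    - {"claw":0,"tx":0.05,"ty":0.0275,"tz":0.0045,"spin":0}

```text
t: 7.78
tool_pos: [0.5436, 0.0794, 0.1387]
tool_rot: [0.003, 0.707, -0.003, 0.707]
contact_force: [0.7, 0.3, -3.0]
grip_width: 0.572
```

Request:
apply_moves:
  motion:
    - {"claw":0,"tx":0,"ty":0,"tz":0,"spin":0}
    - {"claw":0,"tx":0,"ty":0,"tz":0,"spin":0}
    - {"claw":0,"tx":0,"ty":0,"tz":0,"spin":0}

```text
t: 8.15
tool_pos: [0.5433, 0.0797, 0.1384]
tool_rot: [0.003, 0.707, -0.003, 0.707]
contact_force: [-0.2, 0.1, -2.7]
grip_width: 0.57
```

Run:
```python
from h import *
import cv2
goto(.5434,.0818,.0925,-0.5)
S=snapshot("scene");T=snapshot("top")
cv2.imwrite("pics/s5.png",cv2.resize(S["img"][205:325,215:335,::-1],None,fx=5,fy=5,interpolation=cv2.INTER_CUBIC))
cv2.imwrite("pics/t5.png",cv2.resize(T["img"][195:315,175:295,::-1],None,fx=5,fy=5,interpolation=cv2.INTER_CUBIC))
```

```text
t 8.15 pos [0.5433 0.0797 0.1384] shift [0.0459 0.0021 0.0001] spin 0.0 q [ 0.44  0.35 -0.32 -0.   -0.9  -2.02] down [ 6.e-04  3.e-04 -1.e+00] F [-0.22  0.1  -2.7 ] M [-0.02  0.02  0.03] w 49.6
```

View pics/s5.png

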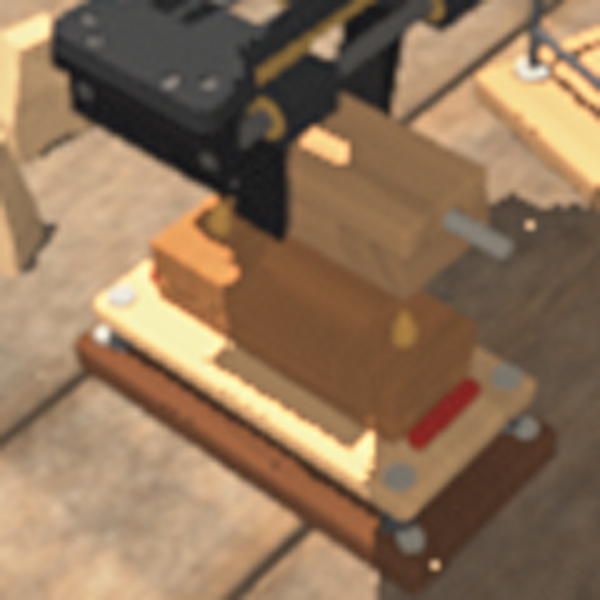

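View pics/t5.png

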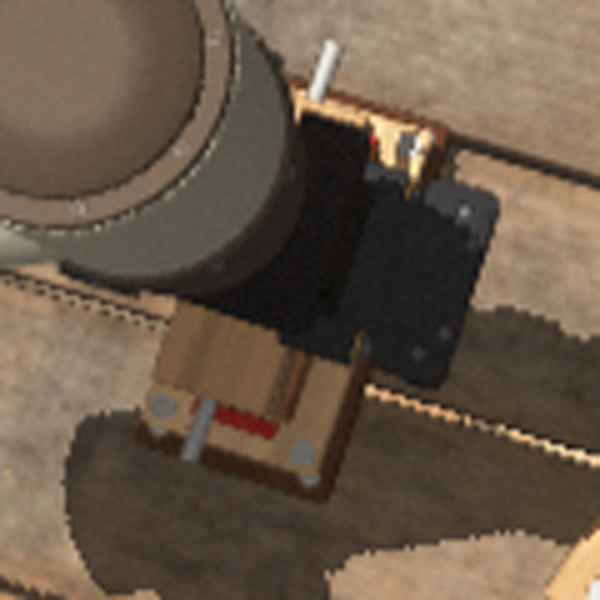

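```bash
python3 - <<'E'
from h import *
S=snapshot("scene");T=snapshot("top")
M=R.from_euler('z',-.5,degrees=True).as_matrix()
m=np.array([(-.091,0,.023),(.091,0,.023),(-.065,.025,.032),(-.065,-.025,.032),(-.065,.025,0),(-.065,-.025,0),(-.065,0,.023)])
P=m@M.T+[.5433,.0797,.122]
print(((proj(P,S)-[215,205])*5+2).round(0).tolist());print(((proj(P,T)-[175,195])*5+2).round(0).tolist())
ml=np.array([(-.049,0,.013),(-.065,-.025,0),(-.065,.025,0),(.049,0,.013)])
P=ml@M.T+[.5434,.0819,.076]
print(((proj(P,S)-[215,205])*5+2).round(0).tolist())
E
python3 - <<'E'
import cv2
a=cv2.imread("pics/s5.png")[130:330,280:530];b=cv2.imread("pics/t5.png")[280:480,130:380]
cv2.imwrite("pics/z5.png",cv2.hconcat([cv2.resize(a,None,fx=1.6,fy=1.6),cv2.resize(b,None,fx=1.6,fy=1.6)]))
E
```

```text
[[506.0, 251.0], [142.0, 54.0], [406.0, 237.0], [490.0, 167.0], [404.0, 303.0], [486.0, 232.0], [448.0, 220.0]]
[[189.0, 459.0], [334.0, 42.0], [148.0, 377.0], [265.0, 415.0], [163.0, 382.0], [276.0, 419.0], [210.0, 397.0]]
[[406.0, 314.0], [477.0, 322.0], [397.0, 395.0], [219.0, 205.0]]
```

View pics/z5.png

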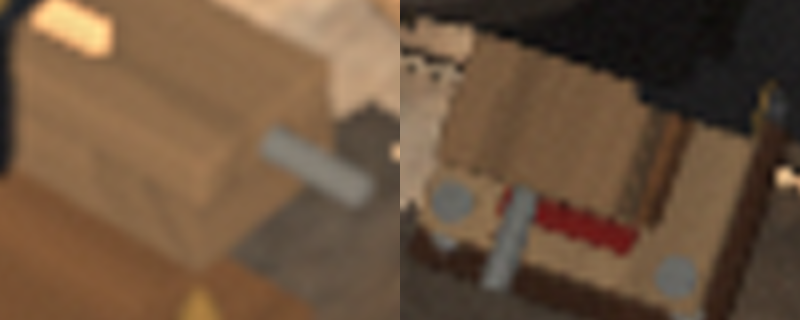

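Request:
apply_moves:
  motion:
    - {"claw":0,"tx":0.01,"ty":0.002,"tz":0,"spin":0}
    - {"claw":0,"tx":0.02,"ty":0.002,"tz":0,"spin":0}
    - {"claw":0,"tx":0.027,"ty":0.002,"tz":0,"spin":0}
    - {"claw":0,"tx":0.03,"ty":0.002,"tz":0,"spin":0}
    - {"claw":0,"tx":0.03,"ty":0.002,"tz":0,"spin":0}

```text
t: 8.98
tool_pos: [0.5432, 0.0818, 0.1078]
tool_rot: [0.003, 0.707, -0.003, 0.707]
contact_force: [0.2, -0.9, -2.6]
grip_width: 0.57
```

Run:
```python
from h import *
import cv2
S=snapshot("scene")
goto(.5434,.0818,.0925,-0.5)
cv2.imwrite("pics/s6.png",cv2.resize(S["img"][225:315,225:335,::-1],None,fx=6,fy=6,interpolation=cv2.INTER_CUBIC))
```

```text
t 9.025 pos [0.5434 0.0819 0.1081] shift [ 0.0156 -0.0001  0.    ] spin 0.02 q [ 0.44  0.39 -0.35  0.   -0.83 -2.02] down [ 2.e-04 -0.e+00 -1.e+00] F [ 0.89  0.07 -1.33] M [ 0.03 -0.   -0.02] w 49.6
```

View pics/s6.png

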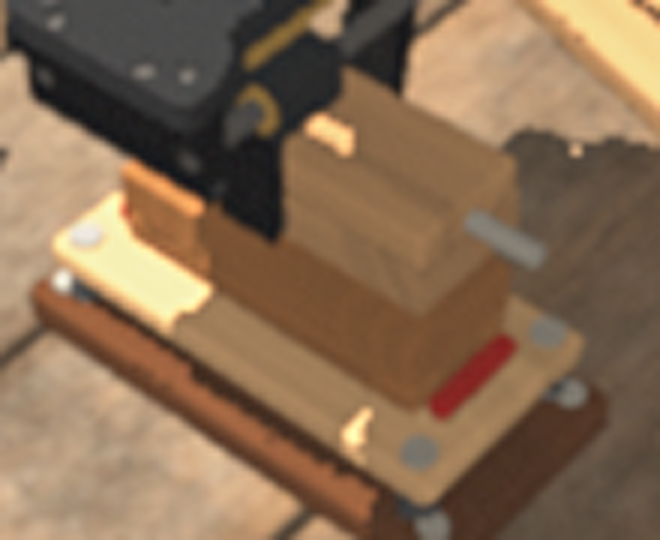

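Request:
apply_moves:
  motion:
    - {"claw":0,"tx":0.0015,"ty":0,"tz":0,"spin":0}
    - {"claw":0,"tx":0.003,"ty":0,"tz":0,"spin":0}
    - {"claw":0,"tx":0.0045,"ty":0,"tz":0,"spin":0}
    - {"claw":0,"tx":0.006,"ty":0,"tz":0,"spin":0}

```text
t: 9.52
tool_pos: [0.5432, 0.0818, 0.102]
tool_rot: [0.003, 0.707, -0.003, 0.707]
contact_force: [0.4, 0.1, -2.6]
grip_width: 0.57
```

Run:
```python
from h import *
goto(.5434,.0818,.0925,-0.5)
```

```text
t 9.525 pos [0.5432 0.0818 0.102 ] shift [ 0.0095 -0.      0.0002] spin 0.01 q [ 0.44  0.39 -0.36 -0.   -0.82 -2.02] down [ 0.  0. -1.] F [ 0.45  0.13 -2.58] M [-0.04 -0.03 -0.08] w 49.6
```

Request:
apply_moves:
  motion:
    - {"claw":0,"tx":0.0015,"ty":0,"tz":0,"spin":0}
    - {"claw":0,"tx":0.003,"ty":0,"tz":0,"spin":0}
    - {"claw":0,"tx":0.004,"ty":0,"tz":0,"spin":0}

```text
t: 9.9
tool_pos: [0.5434, 0.082, 0.0981]
tool_rot: [0.003, 0.707, -0.003, 0.707]
contact_force: [-0.2, 0.3, -1.8]
grip_width: 0.571
```

Run:
```python
from h import *
goto(.5434,.0818,.0925,-0.5)
```

```text
t 9.9 pos [0.5434 0.082  0.0981] shift [ 0.0056 -0.0002 -0.    ] spin 0.01 q [ 0.44  0.4  -0.36 -0.   -0.81 -2.02] down [ 5.e-04  3.e-04 -1.e+00] F [-0.16  0.3  -1.82] M [ 0.14 -0.09 -0.06] w 49.7
```

Request:
apply_moves:
  motion:
    - {"claw":0,"tx":0.001,"ty":0,"tz":0,"spin":0}
    - {"claw":0,"tx":0.002,"ty":0,"tz":0,"spin":0}
    - {"claw":0,"tx":0.003,"ty":0,"tz":0,"spin":0}
    - {"claw":0,"tx":0.004,"ty":0,"tz":0,"spin":0}

```text
t: 10.4
tool_pos: [0.5435, 0.082, 0.0941]
tool_rot: [0.003, 0.707, -0.003, 0.707]
contact_force: [-0.9, 0.9, -2.2]
grip_width: 0.567
```

Run:
```python
from h import *
import cv2
goto(.5434,.0818,.0925,-0.5)
S=snapshot("scene")
cv2.imwrite("pics/s7.png",cv2.resize(S["img"][225:315,225:335,::-1],None,fx=6,fy=6,interpolation=cv2.INTER_CUBIC))
```

```text
t 10.4 pos [0.5435 0.082  0.0941] shift [ 0.0016 -0.0002 -0.0001] spin 0.02 q [ 0.44  0.4  -0.36 -0.   -0.8  -2.02] down [ 6.e-04  3.e-04 -1.e+00] F [-0.86  0.86 -2.15] M [ 0.42 -0.08 -0.1 ] w 49.3
```

View pics/s7.png

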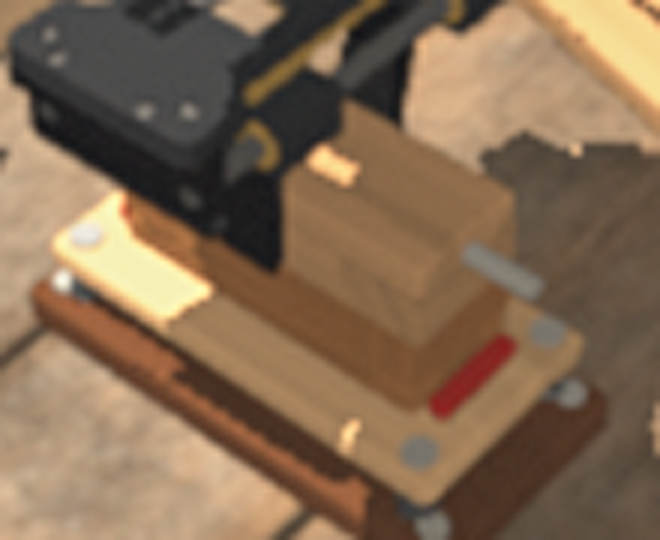

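Request:
apply_moves:
  motion:
    - {"claw":0,"tx":0,"ty":0.0008,"tz":-0.0004,"spin":0}
    - {"claw":0,"tx":0.001,"ty":0.0008,"tz":-0.0004,"spin":0}
    - {"claw":0,"tx":0.002,"ty":0.0008,"tz":-0.0004,"spin":0}
    - {"claw":0,"tx":0.002,"ty":0.0008,"tz":-0.0004,"spin":0}

```text
t: 10.95
tool_pos: [0.5428, 0.0826, 0.0926]
tool_rot: [0.003, 0.707, -0.003, 0.707]
contact_force: [-1.0, -0.5, 4.2]
grip_width: 0.578
```

Run:
```python
from h import *
goto(.5434,.0818,.08,-0.5)
```

```text
t 10.95 pos [0.5428 0.0826 0.0926] shift [ 0.0126 -0.0008  0.0006] spin 0.03 q [ 0.45  0.41 -0.37  0.   -0.8  -2.03] down [ 2.e-04 -2.e-04 -1.e+00] F [-0.98 -0.47  4.17] M [ 0.12  0.4  -0.09] w 50.2
```

Request:
apply_moves:
  motion:
    - {"claw":0,"tx":0.001,"ty":0,"tz":-0.0004,"spin":0}
    - {"claw":0,"tx":0.002,"ty":0,"tz":-0.0004,"spin":0}
    - {"claw":0,"tx":0.003,"ty":0,"tz":-0.0004,"spin":0}
    - {"claw":0,"tx":0.004,"ty":0,"tz":-0.0004,"spin":0}
    - {"claw":0,"tx":0.005,"ty":0,"tz":-0.0004,"spin":0}
  grip_force: 45

```text
t: 11.58
tool_pos: [0.5428, 0.0826, 0.0877]
tool_rot: [0.003, 0.707, -0.003, 0.707]
contact_force: [-2.1, 0.5, 7.2]
grip_width: 0.573
```

Run:
```python
from h import *
import cv2
goto(.5434,.0818,.08,-0.5)
S=snapshot("scene")
cv2.imwrite("pics/s8.png",cv2.resize(S["img"][225:315,225:335,::-1],None,fx=6,fy=6,interpolation=cv2.INTER_CUBIC))
```

```text
t 11.575 pos [0.5428 0.0826 0.0877] shift [ 0.0077 -0.0008  0.0006] spin 0.04 q [ 0.45  0.41 -0.37  0.   -0.79 -2.03] down [ 9.e-04 -1.e-04 -1.e+00] F [-2.13  0.48  7.23] M [-0.19  0.48 -0.09] w 49.8
```

View pics/s8.png

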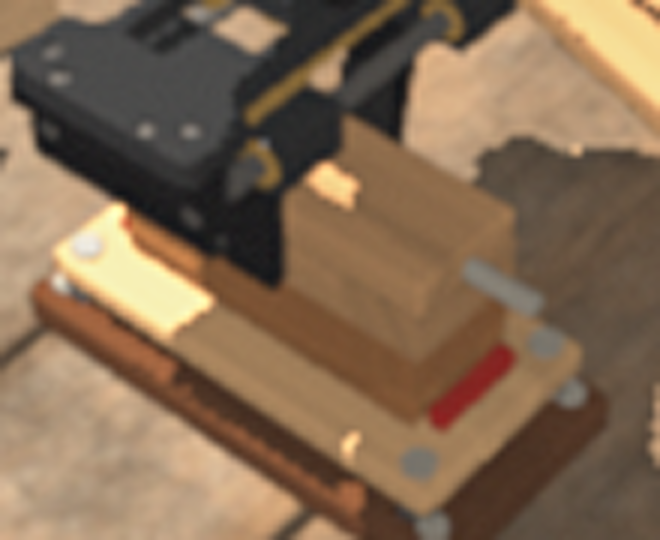

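Request:
apply_moves:
  motion:
    - {"claw":0,"tx":0.0015,"ty":0,"tz":-0.0004,"spin":0}
    - {"claw":0,"tx":0.003,"ty":0,"tz":-0.0004,"spin":0}
    - {"claw":0,"tx":0.004,"ty":0,"tz":-0.0004,"spin":0}
    - {"claw":0,"tx":0.005,"ty":0,"tz":-0.0004,"spin":0}
    - {"claw":0,"tx":0.006,"ty":0,"tz":-0.0004,"spin":0}

```text
t: 12.25
tool_pos: [0.5428, 0.0826, 0.0826]
tool_rot: [0.003, 0.706, -0.003, 0.708]
contact_force: [-1.3, -1.0, 11.5]
grip_width: 0.571
```

Request:
apply_moves:
  motion:
    - {"claw":0,"tx":0.0003,"ty":0,"tz":0,"spin":0}
    - {"claw":0,"tx":0.0003,"ty":0,"tz":0,"spin":0}
    - {"claw":0,"tx":0.0003,"ty":0,"tz":0,"spin":0}

```text
t: 12.62
tool_pos: [0.5428, 0.0826, 0.0824]
tool_rot: [0.003, 0.706, -0.003, 0.708]
contact_force: [-1.6, -1.0, 11.5]
grip_width: 0.568
```

Run:
```python
from h import *
import cv2
goto(.5434,.0818,.08,-0.5)
S=snapshot("scene")
cv2.imwrite("pics/s9.png",cv2.resize(S["img"][225:315,225:335,::-1],None,fx=6,fy=6,interpolation=cv2.INTER_CUBIC))
```

```text
t 12.625 pos [0.5428 0.0826 0.0824] shift [ 0.0024 -0.0008  0.0006] spin 0.05 q [ 0.45  0.42 -0.38  0.   -0.77 -2.03] down [ 2.e-03 -1.e-04 -1.e+00] F [-1.62 -1.   11.51] M [-0.25  0.76 -0.08] w 49.4
```

View pics/s9.png

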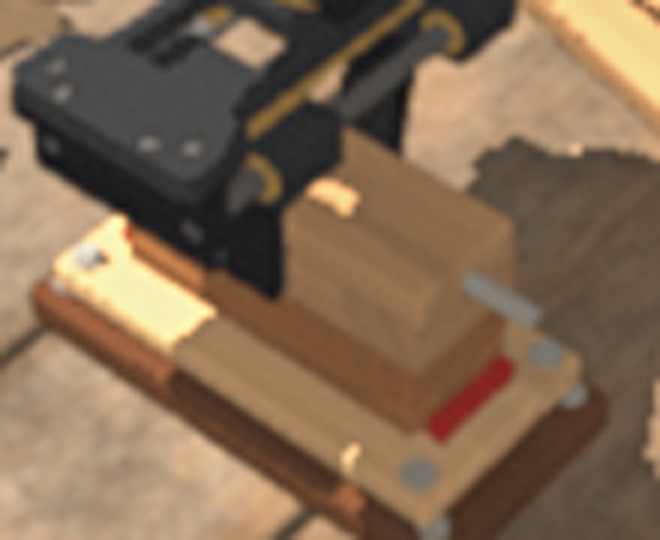

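Request:
apply_moves:
  motion:
    - {"claw":0,"tx":0.0005,"ty":-0.0004,"tz":-0.0006,"spin":0}
    - {"claw":0,"tx":0.001,"ty":-0.0004,"tz":-0.0006,"spin":0}
    - {"claw":0,"tx":0.0012,"ty":-0.0004,"tz":-0.0006,"spin":0}
    - {"claw":0,"tx":0.0012,"ty":-0.0004,"tz":-0.0006,"spin":0}

```text
t: 13.18
tool_pos: [0.5428, 0.0826, 0.0816]
tool_rot: [0.003, 0.706, -0.003, 0.708]
contact_force: [-2.3, 0.6, 11.7]
grip_width: 0.57
```

Run:
```python
from h import *
goto(.5434,.0818,.08,-0.5)
```

```text
t 13.175 pos [0.5428 0.0826 0.0816] shift [ 0.0016 -0.0008  0.0006] spin 0.06 q [ 0.45  0.42 -0.38  0.   -0.77 -2.03] down [ 3.4e-03  4.0e-04 -1.0e+00] F [-2.34  0.58 11.69] M [-0.17  0.63 -0.09] w 49.6
```

Request:
apply_moves:
  motion:
    - {"claw":0,"tx":0.0003,"ty":0,"tz":0.0006,"spin":0}
    - {"claw":0,"tx":0.0006,"ty":0,"tz":0.0012,"spin":0}
    - {"claw":0,"tx":0.0006,"ty":0,"tz":0.0012,"spin":0}

```text
t: 13.55
tool_pos: [0.5429, 0.0826, 0.0808]
tool_rot: [0.003, 0.707, -0.003, 0.707]
contact_force: [-5.8, 1.9, 13.7]
grip_width: 0.569
```

Run:
```python
from h import *
goto(.5434,.0818,.08,-0.5)
```

```text
t 13.55 pos [0.5429 0.0826 0.0808] shift [ 0.0008 -0.0008  0.0005] spin 0.05 q [ 0.45  0.42 -0.38  0.   -0.77 -2.03] down [ 1.1e-03  2.0e-04 -1.0e+00] F [-5.79  1.86 13.69] M [ 0.26  1.41 -0.11] w 49.5
```

Request:
apply_moves:
  motion:
    - {"claw":0,"tx":0.0002,"ty":0,"tz":-0.0004,"spin":0}
    - {"claw":0,"tx":0.0002,"ty":0,"tz":-0.0007,"spin":0}
    - {"claw":0,"tx":0.0002,"ty":0,"tz":-0.0007,"spin":0}
    - {"claw":0,"tx":0.0002,"ty":0,"tz":-0.0007,"spin":0}
    - {"claw":0,"tx":0.0002,"ty":0,"tz":-0.0007,"spin":0}

```text
t: 14.18
tool_pos: [0.5428, 0.0826, 0.0808]
tool_rot: [0.003, 0.706, -0.003, 0.708]
contact_force: [-3.1, 0.2, 13.5]
grip_width: 0.568
```

Run:
```python
from h import *
import cv2
goto(.5434,.0818,.08,-0.5)
S=snapshot("scene");T=snapshot("top")
goto(.5434,.0818,.08,-0.5)
cv2.imwrite("pics/s10.png",cv2.resize(S["img"][225:315,225:335,::-1],None,fx=6,fy=6,interpolation=cv2.INTER_CUBIC))
cv2.imwrite("pics/s10f.png",S["img"][:,:,::-1])
# expected seam corner / pin end for bed down
m=np.array([(-.065,.025,0),(-.065,.025,-.032),(-.065,-.025,.032),(-.091,0,.023)])
for z in(.064,.065,.066,.068):print(z,((proj(m+[.5431,.0822,z],S)-[225,235-10])*6+2.5).round(0).tolist())
```

```text
t 14.175 pos [0.5428 0.0826 0.0808] shift [ 0.0008 -0.0007  0.0006] spin 0.06 q [ 0.45  0.42 -0.38  0.   -0.77 -2.03] down [ 2.4e-03  4.0e-04 -1.0e+00] F [-3.05  0.18 13.54] M [ 0.1   0.95 -0.08] w 49.4
t 14.275 pos [0.5428 0.0826 0.0808] shift [ 0.0008 -0.0008  0.0006] spin 0.06 q [ 0.45  0.42 -0.38  0.   -0.77 -2.03] down [ 2.4e-03  3.0e-04 -1.0e+00] F [-3.58  0.79 13.7 ] M [ 0.02  1.   -0.13] w 49.9
0.064 [[418.0, 380.0], [416.0, 448.0], [515.0, 222.0], [534.0, 323.0]]
0.065 [[418.0, 378.0], [416.0, 446.0], [516.0, 219.0], [535.0, 321.0]]
0.066 [[418.0, 376.0], [416.0, 444.0], [516.0, 217.0], [535.0, 318.0]]
0.068 [[418.0, 372.0], [416.0, 440.0], [516.0, 212.0], [535.0, 314.0]]
```

View pics/s10.png

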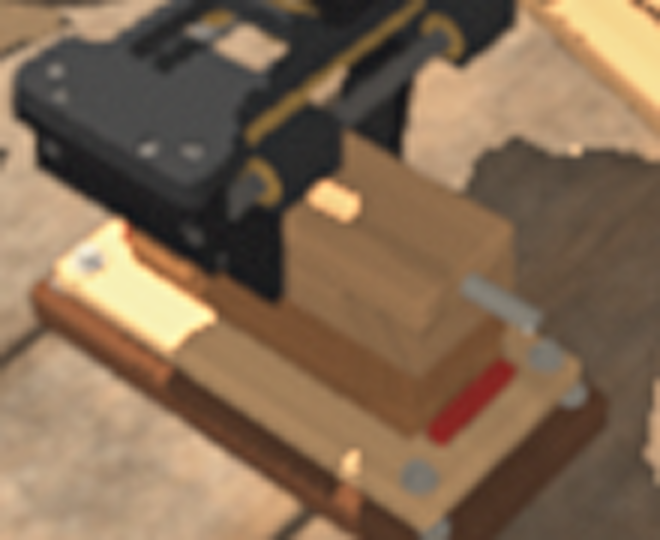

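View pics/s10f.png

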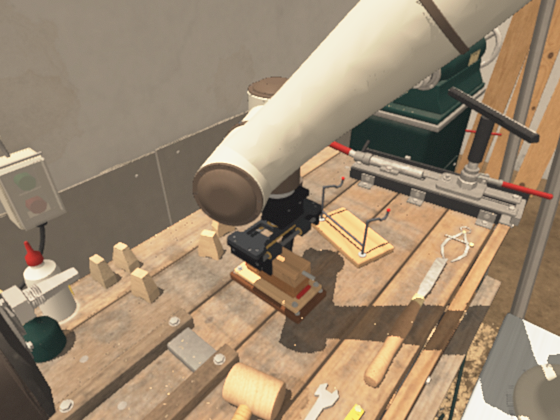

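Run:
```python
from h import *
print(ctrl.hand_in())
goto(.5434,.0818,.08,-0.5)
```

```text
the job is handed in; nothing more can be done
None
the job is handed in; nothing more can be done
```

I lifted the upper half straight up off its hooks, lowered it onto both dowels and pressed the pair down. I handed the job in at about 14.3 s, still gripping at 45 N and holding the pair down.

**Bed travel:**
- The tool went down about 11.8 mm after the faces met, and the bolts on the bed moved about 12 mm in the picture. Full travel is 12 mm.
- The steady upward force on the tool was about 13.6 N. Adding the half's weight of about 2.7 N gives roughly 16 N of push on the bed, which the text puts at the bottom of its travel.

**Fit:**
- The seam looked closed in the enlarged scene view. The jaw opening stayed at about 50 mm, matching the half's width.
- The blocks looked undisturbed in the last view. The abrasive roll was hidden behind the arm there; it was undisturbed after the lift, and nothing passed near it.

**Small disagreements:**
- About 3 N of sideways force and a 2.4 mrad tool tilt remained at the end. I judged the moment too small to open the joint.
- In the first measurements, the camera put the hanging half about 2 mm lower than the text says, within the stated calibration.
- In the last view the seam's height read as 66 ± 1–2 mm, against 64 mm at the full stop.

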